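Put away the printed hand parts

TASK

Tidy the red printed parts of the artificial hand into their grey holders: fold both hinged fingers shut and lay the long one in the long case and the short one in the short case, put the ring over the post of the round stand, and lay the knuckle block in the wide cradle. Each part must end flat and still right way up on the floor of its holder, with the fingers still folded and everything let go.

Things in the scene. Friction and masses are not known exactly. Their poses are not given: they have to be found in the camera images.
- long_mid (a point): Long finger: red and black bars, each 13 mm wide, 26 tall, hinged at one end (upright axis, 55 g), a V on the table; squeezing it folds it to 88 x 26 mm. Point fixed to the red bar, at the folded finger's middle, 13 mm up: x from hinge to tips, z up. Hinge (mm) at x -32, y 0; tips x +44; red bar y -13..0; black, folded, y 0..13. Light friction holds the hinge's angle.
- long_fold (a joint): Opening angle of the long finger's hinge, rad: 0 is folded shut, starts at 0.65 to 0.85 (stop at 0.95); seen from above the black bar turns anticlockwise from the red bar as it grows.
- short_mid (a point): Short finger: red and black bars, each 13 mm wide, 26 tall, hinged at one end (upright axis, 55 g), a V on the table; squeezing it folds it to 64 x 26 mm. Point fixed to the red bar, at the folded finger's middle, 13 mm up: x from hinge to tips, z up. Hinge (mm) at x -20, y 0; tips x +32; red bar y -13..0; black, folded, y 0..13. Light friction holds the hinge's angle.
- short_fold (a joint): Opening angle of the short finger's hinge, rad: 0 is folded shut, starts at 0.65 to 0.85 (stop at 0.95); seen from above the black bar turns anticlockwise from the red bar as it grows.
- collar_mid (a point): Centre of the loose red wrist ring, half-way up. Outer diameter 52 mm, hole 34 mm, 26 mm tall, lying flat with its axis (z) up; 40 g.
- knuckle_mid (a point): Centre of the loose red knuckle block, half-way up. 64 mm (x) by 48 mm (y), 26 mm tall: a solid base 17 mm high with four 42 mm wide lugs on top, a steel pin through them along x. z is up; 60 g.
- long_case: Grey case for the long finger, fixed to the bench; origin at the centre of its underside, x along its length. Floor 3 mm thick; the bay inside is 108 mm (x) by 44 mm (y); walls 6 mm thick, tops 14 mm above the table; the middle 48 mm of both long side walls is left open down to the floor for fingertips.
- short_case: Grey case for the short finger, fixed to the bench; origin at the centre of its underside, x along its length. Floor 3 mm thick; the bay inside is 84 mm (x) by 44 mm (y); walls 6 mm thick, tops 14 mm above the table; the middle 48 mm of both long side walls is left open down to the floor for fingertips.
- cradle: Grey cradle for the knuckle block, fixed to the bench, clearly wider than the two cases; origin at the centre of its underside, x along its length. Floor 3 mm thick; inside 84 mm (x) by 68 mm (y); walls 6 mm thick, tops 14 mm above the table; the middle 48 mm of both long side walls is left open down to the floor for fingertips.
- stand: Grey round stand for the ring, fixed to the bench: flat disc of 90 mm diameter, 4 mm thick, with a 14 mm thick upright post at its centre, pointed at the top, which is 20 mm above the table. Origin at the centre of its underside.
There are look-alikes about, which are no part of the job. Leave any purple look-alike of the part that bears collar_mid alone.

How it is judged:
By the outcome, as a careful person would: the job done as asked, in the order asked, and still so for the second after the job is handed in, with the robot touching nothing.
It also fails if it takes over 109 s, if anything falls off the work surface, if the arm or the gripper's body presses on something with over 40 N, if the wrist force passes 120 N, or if a joint passes its speed limit or range.

ROBOT

A 6-joint arm with a two-finger parallel gripper is mounted at the origin on the work surface. World frame = base frame: x ahead of the robot, y to its left, z up, the work surface at z = 0. Lengths are in m, angles in rad, forces in N, time in s.
With the tool pointing down it reaches from about 0.325 to 0.9 m from the base axis. Payload 6.1 kg.
Tool frame: the origin (TCP) lies midway between the tips of the shut fingers; the grasp point (between the pads) lies 19 mm behind it; z points along the fingers, y is the line along which they close (so a half turn about z gives the same grasp; the last joint's range is limited). The gripper opens to 85 mm and grips with 20 to 120 N. Pads are 22 mm wide; open, the fingers measure 114 mm over their backs; the gripper's body (76 mm by 85 mm) begins 54 mm behind the grasp point. The pads swing forward as they close: fully open they stand 13 mm farther back than shut.
Start: joints at [1.165, 0.22, 1.526, -0, 1.395, -0.126], TCP at [0.173, 0.601, 0.231] pointing down, gripper open.
Joint ranges: [-2.98, 2.98], [-0.91, 2.08], [0.09, 2.57], [-1.24, 4.39], [0.2, 2.65], [-2.68, 2.68]. Speed limits (rad/s): [2.57, 2.57, 3.01, 3.14, 3.14, 3.14].

INTERFACE

Orientations are given as [roll, pitch, yaw] about the fixed x, y, z axes, in that order (R = Rz(yaw) Ry(pitch) Rx(roll)).
In Python, from plant import movep, move_l, set_joints, gripper_to, hold, inverse_kinematics, observe, get_image, get_calibration, Unreachable, job_done gives the robot as it stands. Calls block until the motion is done:
- movep(position, orientation): joint-space move of the TCP to a pose.
- move_l(position, feed=0.15, rotation=None, max_force=None): straight line of the TCP; rotation=None keeps the orientation; feed is the mean speed in m/s. With max_force (N) it stops when the force on the tool has changed by that much, and returns True; else False.
- set_joints(angles): joint-space move.
- gripper_to(opening, f_grip=None): finger opening in m; f_grip is the grip in N (None keeps the last); returns when the fingers have stopped.
- hold(seconds).
- inverse_kinematics(position, orientation): joint angles nearest the present ones, or None.
- observe(): the state.
- get_image(name): name is "scene" or "top" or "wrist"; returns (picture, depth): 400x640x3 uint8, red, green, blue; 400x640 float32, m along the optical axis (not along the pixel's ray), 0 where there is no reading.
- get_calibration(name): a dict with "intrinsics" (3x3 intrinsics, pixels), "dist_coeffs" ([k1, k2, p1, p2, k3] as OpenCV has them; the pictures are not rectified), "world_from_camera" (4x4, takes a point from camera to world coordinates). Camera axes: x right, y down, z forward; pixel columns grow to the right and rows downward; lengths in m; the calibration is good to about 2 mm. A picture is of the moment at which its call begins: read the wrist's pose just before it. get_calibration takes no time and is no camera call; for the wrist camera it gives the pose at the moment of the call.
A pose or a line that the arm cannot do raises Unreachable and nothing moves.
- job_done(): hands the job in; it is judged then, once.
The state is a dict: "time_s": time; "q": joint angles; "joint_velocities": joint speeds; "joint_torque": joint torques, N m; "eef_pos": TCP position; "tcp_rot": TCP orientation; "ft_force": force on the tool from outside, world axes, zero at the start; "torque": the same for the moment, N m; "opening": finger opening in m; "grasp_force": force on a finger pad.
Only numpy, scipy, OpenCV 4.12 (cv2) and the standard library are available. Lean on these libraries where they do the work, as an engineer would, in place of code of your own. Each camera call takes 0.05 s, during which the arm holds its last target. There are 200 camera calls.

## Working session

There is one attempt and no reset: what is moved stays moved. The work goes in short steps, each a Python script; the robot and the scene stay as the last script left them, time stands still between calls to the robot, and variables do not carry over. Pictures are saved under pics/ and viewed, at most 14 in all, crops included, and the job is handed in when it is done.

```bash
mkdir -p pics; ls
cat > h.py <<'E'
import numpy as np, cv2
from plant import *
def save(n,img): cv2.imwrite('pics/'+n+'.png',cv2.cvtColor(img,cv2.COLOR_RGB2BGR))
def ray(cal,uv):
    uv=np.asarray(uv,float).reshape(-1,1,2)
    p=cv2.undistortPoints(uv,np.array(cal['intrinsics'],float),np.array(cal['dist_coeffs'],float))[:,0]
    T=np.array(cal['world_from_camera']); d=np.c_[p,np.ones(len(p))]@T[:3,:3].T
    return T[:3,3],d
def onplane(cal,uv,z):
    o,d=ray(cal,uv); return o+d*((z-o[2])/d[:,2])[:,None]
E
python3 - <<'E'
from h import *
for n in ('top','scene'):
    im,d=get_image(n); c=get_calibration(n); save(n+'0',im); np.savez('pics/'+n+'0.npz',im=im,d=d)
    T=np.array(c['world_from_camera']); print(n,T.round(3),np.array(c['intrinsics']).round(1),np.round(c['dist_coeffs'],3))
o=observe();print(o['time_s'],o['tcp_rot'],o['opening'])
E
```

```text
pics
top [[-0.003 -0.997  0.083  0.4  ]
 [-1.     0.004  0.007 -0.005]
 [-0.007 -0.083 -0.996  0.949]
 [ 0.     0.     0.     1.   ]] [[440.8   0.  314.2]
 [  0.  440.8 196.9]
 [  0.    0.    1. ]] [-0.117  0.     0.     0.     0.   ]
scene [[-0.563  0.609 -0.559  0.892]
 [ 0.827  0.412 -0.383  0.299]
 [-0.003 -0.678 -0.735  0.588]
 [ 0.     0.     0.     1.   ]] [[364.3   0.  319. ]
 [  0.  364.3 204.5]
 [  0.    0.    1. ]] [-0.069  0.     0.     0.     0.   ]
0.1 [-3.13982328e+00 -2.25646006e-04  2.86179103e+00] 0.08527205746927953
```

View pics/top0.png

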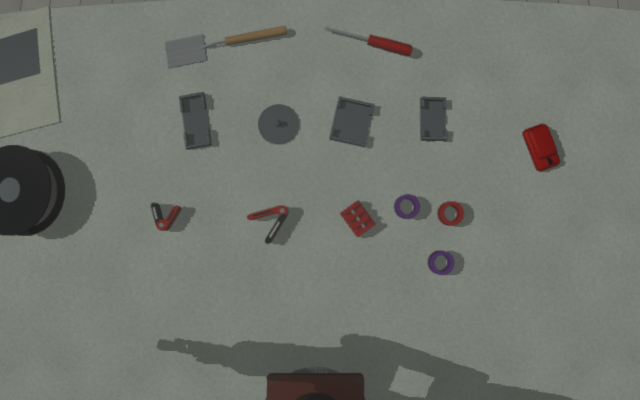

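View pics/scene0.png

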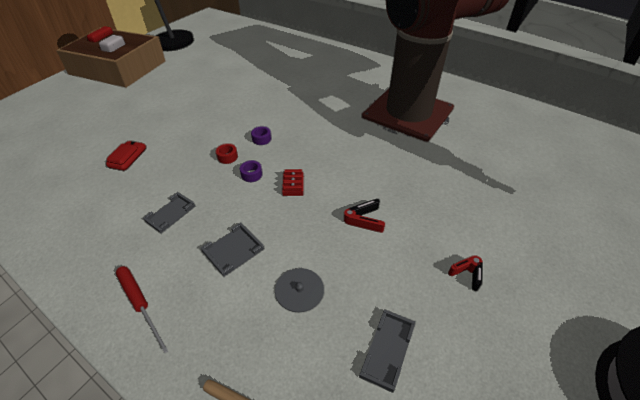

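The top view has the look-alikes for each part:
- **Collar:** red ring at (451,213). Purple rings at (407,207) and (441,262) are to be left alone.
- **Knuckle:** red block at (358,218). The red box-like thing at (541,147) and the screwdriver at (390,45) are not it.
- **Fingers:** long V at (270,220), short V at (165,217).
- **Holders:** long case (195,120), stand (278,123), cradle (352,121), short case (433,118).

Next I'll take one close crop and a depth-based measurement.

```bash
cat >> h.py <<'E'
def cloud(cal,d):
    v,u=np.mgrid[:400,:640]; o,r=ray(cal,np.c_[u.ravel(),v.ravel()])
    return (o+r*d.reshape(-1,1)).reshape(400,640,3)
def masks(im):
    h=cv2.cvtColor(im,cv2.COLOR_RGB2HSV).astype(int); H,S,V=h[...,0],h[...,1],h[...,2]
    return ((H<8)|(H>170))&(S>120)&(V>50), S<90
E
python3 - <<'E'
from h import *
z=np.load('pics/top0.npz'); im,d=z['im'],z['d']; c=get_calibration('top'); P=cloud(c,d)
save('crop0',cv2.resize(im[180:290,130:490],None,fx=2.2,fy=2.2,interpolation=cv2.INTER_CUBIC))
red,_=masks(im)
print('table z',np.median(P[150:180,100:500,2]),P[160:180,300:320,2].std(),'blackdisc',P[190,10])
Z=P[...,2]-0
for n,(u0,u1,v0,v1) in dict(short=(140,190,190,240),long=(238,300,190,255),knuckle=(335,380,195,242),collar=(434,470,195,232)).items():
    sl=np.s_[v0:v1,u0:u1]; Q=P[sl]; r=red[sl]&(Q[...,2]>.018)
    a=Q[r]; print(n,'red n',r.sum(),'z pct',np.percentile(a[:,2],[5,50,95]).round(4),'mean',a.mean(0).round(4))
    print('   rect',cv2.minAreaRect((a[:,:2]*1000).astype(np.float32)))
    b=Q[(~red[sl])&(Q[...,2]>.018)]; 
    if len(b)>4: print('   other',len(b),b.mean(0).round(4),cv2.minAreaRect((b[:,:2]*1000).astype(np.float32)))
for n,(u0,u1,v0,v1) in dict(lcase=(170,225,85,155),stand=(250,305,98,150),cradle=(322,382,90,152),scase=(410,460,90,146)).items():
    Q=P[v0:v1,u0:u1]; m=(Q[...,2]>.0085); a=Q[m]
    print(n,m.sum(),np.percentile(a[:,2],[5,50,95]).round(4),a.mean(0).round(4),cv2.minAreaRect((a[:,:2]*1000).astype(np.float32)))
E
```

```text
table z 0.0011418632520038274 0.06687900729834534 blackdisc [0.49146236 0.66263014 0.0601955 ]
short red n 129 z pct [0.0242 0.0273 0.0296] mean [0.4306 0.3142 0.0272]
   rect ((432.00360107421875, 311.2470397949219), (22.50339698791504, 60.01107406616211), 40.116607666015625)
   other 258 [0.4373 0.3122 0.0726] ((415.8458251953125, 175.66090393066406), (363.3993225097656, 57.21099853515625), 82.38777160644531)
long red n 150 z pct [0.0245 0.0272 0.0299] mean [0.4453 0.0967 0.0272]
   rect ((445.6258544921875, 99.7106704711914), (17.07693862915039, 83.42115020751953), 8.34972858428955)
   other 350 [0.4244 0.0845 0.0665] ((423.45574951171875, 70.09156799316406), (74.41815185546875, 139.96485900878906), 10.443203926086426)
knuckle red n 428 z pct [0.0184 0.0258 0.0295] mean [ 0.4309 -0.0896  0.0268]
   rect ((412.7886962890625, -63.07588577270508), (60.20648193359375, 109.31754302978516), 35.30432891845703)
   other 131 [ 0.4358 -0.0889  0.0656] ((413.6047668457031, -64.57064819335938), (63.14935302734375, 112.28023529052734), 35.8292121887207)
collar red n 269 z pct [0.021  0.0266 0.
[... 218 characters left out ...]
71875), (49.66542053222656, 311.0091857910156), 3.65270733833313)
lcase 372 [0.01   0.0148 0.0189] [0.6384 0.2539 0.0497] ((532.076904296875, 170.52261352539062), (427.7095947265625, 105.93522644042969), 39.108821868896484)
stand 76 [0.0087 0.0155 0.9489] [0.6122 0.0689 0.1247] ((537.4778442382812, 56.94676971435547), (293.20233154296875, 75.61305236816406), 9.889344215393066)
cradle 349 [0.0097 0.0149 0.5775] [ 0.6323 -0.0777  0.0627] ((543.1295166015625, -59.3590087890625), (79.49618530273438, 303.2515563964844), 78.05215454101562)
scase 277 [0.0097 0.0146 0.0193] [ 0.6385 -0.2484  0.0582] ((531.1126098632812, -168.48353576660156), (98.28556823730469, 407.2622375488281), 52.47515106201172)
```

View pics/crop0.png

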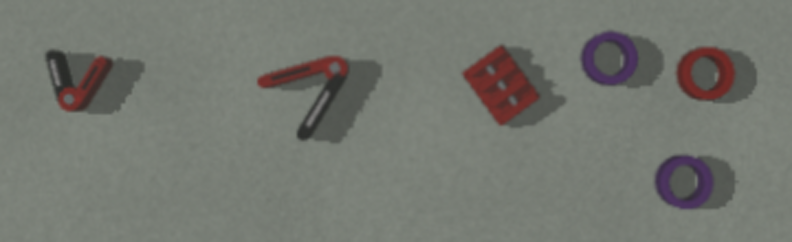

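```bash
cat >> h.py <<'E'
ROI=dict(short=(140,190,190,240),long=(238,300,190,255),knuckle=(335,380,195,242),collar=(434,470,195,232),
 lcase=(170,225,85,155),stand=(250,305,98,150),cradle=(322,382,90,152),scase=(410,460,90,146))
def big(m):
    n,l,s,_=cv2.connectedComponentsWithStats(m.astype(np.uint8)); return l==1+np.argmax(s[1:,4])
def rect(a): 
    c,s,t=cv2.minAreaRect((a[:,:2]*1000).astype(np.float32))
    if s[0]<s[1]: s=s[::-1]; t+=90
    t=(t+90)%180-90
    return np.round(c,1),np.round(s,1),round(t,1)   # long side direction, deg
def pca(a):
    m=a[:,:2].mean(0); w,v=np.linalg.eigh(np.cov((a[:,:2]-m).T)); v=v[:,1]; return m,v
E
python3 - <<'E'
from h import *
z=np.load('pics/top0.npz'); im,d=z['im'],z['d']; c=get_calibration('top'); P=cloud(c,d); red,gr=masks(im)
for n in ROI:
    u0,u1,v0,v1=ROI[n]; s=np.s_[v0:v1,u0:u1]; Q=P[s]; z=Q[...,2]; r=red[s]
    if n in('short','long'):
        ob=big((z>.017)&(z<.034)); A=Q[ob&r]; B=Q[ob&~r]
        (ma,va),(mb,vb)=pca(A),pca(B); t=np.linalg.solve(np.c_[va,-vb],mb-ma); h=ma+va*t[0]
        va*=np.sign(va@(ma-h)); vb*=np.sign(vb@(mb-h)); a,b=[np.degrees(np.arctan2(v[1],v[0])) for v in(va,vb)]
        al=Q[ob][:,:2]; print(n,len(A),len(B),'hinge~',h.round(4),'red',a.round(1),'black',b.round(1),'open',((b-a)%360).round(1),
          'ext red',np.ptp(A[:,:2]@va).round(4),((A[:,:2]-h)@va).max().round(4),'blk',((B[:,:2]-h)@vb).max().round(4))
    elif n in('knuckle','collar'):
        ob=big(r&(z>.016)&(z<.034)); a=Q[ob]; print(n,ob.sum(),rect(a))
        if n=='collar': print(cv2.minEnclosingCircle((a[:,:2]*1000).astype(np.float32)))
    elif n=='stand':
        g=cv2.cvtColor(im,cv2.COLOR_RGB2GRAY)[s]; print('gray',np.percentile(g,[5,25,50,75,95]))
        m=big(g<85).astype(np.uint8); k=cv2.findContours(m,0,2)[0]; k=max(k,key=cv2.contourArea)[:,0]+[u0,v0]
        p=onplane(c,k,.004); print('stand ell',cv2.fitEllipse((p[:,:2]*1000).astype(np.float32)),rect(p))
        q=Q[(z>.011)&(z<.03)]; print('post',len(q),q.mean(0))
    else:
        ob=(z>.009)&(z<.022)&(~r); ob=cv2.morphologyEx(ob.astype(np.uint8),cv2.MORPH_CLOSE,np.ones((3,3))); 
        nn,l,st,_=cv2.connectedComponentsWithStats(ob); ob=(np.isin(l,[i for i in range(1,nn) if st[i,4]>12]))&(z>.006)&(z<.022); print(n,ob.sum(),rect(Q[ob]))
E
```

```text
short 129 251 hinge~ [0.4286 0.316 ] red -41.0 black 50.5 open 91.5 ext red 0.0606 0.0364 blk 0.0503
long 150 336 hinge~ [0.4487 0.082 ] red 102.8 black 164.0 open 61.2 ext red 0.0835 0.0601 blk 0.0706
knuckle 503 (array([431.9, -89.9]), array([60.4, 45.5]), 36.1)
collar 276 (array([ 441.6, -288.5]), array([51.4, 46.7]), -90.0)
((441.50665283203125, -288.16680908203125), 26.0462703704834)
lcase 354 (array([648.7, 263.8]), array([121.1,  57.8]), 9.3)
gray [ 74.  75. 118. 124. 127.]
stand ell ((640.0167236328125, 79.30758666992188), (86.74683380126953, 88.16270446777344), 144.0651397705078) (array([639.6,  80.2]), array([88. , 85.4]), 89.6)
post 35 [0.63841057 0.07979497 0.01813873]
cradle 321 (array([642.8, -81. ]), array([98. , 79.7]), -12.9)
scase 266 (array([ 650. , -260.6]), array([96.7, 57.3]), 0.1)
```

```bash
cat >> h.py <<'E'
def finger(im,P,n,roi=None):
    u0,u1,v0,v1=roi or ROI[n]; s=np.s_[v0:v1,u0:u1]; I=im[s].astype(int); Q=P[s]; z=Q[...,2]
    r=(I[...,0]>1.5*I[...,1])&(z>.016)&(z<.036); g=I.max(2)
    k=(~r)&(g<70)&(z>.02)&(z<.036); r=big(r); k=big(cv2.morphologyEx(k.astype(np.uint8),cv2.MORPH_CLOSE,np.ones((3,3))))&(z>.016)&(z<.036)
    return Q[r],Q[k]
ang=lambda v:np.degrees(np.arctan2(v[1],v[0]))
E
python3 - <<'E'
from h import *
z=np.load('pics/top0.npz'); im,d=z['im'],z['d']; c=get_calibration('top'); P=cloud(c,d)
for n,pp in dict(long=[(335,67),(263,81),(303,135)],short=[(69,99),(107,61),(54,54)]).items():
    p=onplane(c,np.array(pp)/2.2+[130,180],.026)[:,:2]; print(n,'pix hinge',p[0].round(4),'red',ang(p[1]-p[0]).round(1),np.linalg.norm(p[1]-p[0]).round(4),'blk',ang(p[2]-p[0]).round(1),np.linalg.norm(p[2]-p[0]).round(4))
    A,B=finger(im,P,n)
    print(len(A),len(B),'A',rect(A),ang(pca(A)[1]).round(1),'B',rect(B),ang(pca(B)[1]).round(1))
E
```

```text
long pix hinge [0.4485 0.0682] red 100.8 0.0702 blk 154.8 0.0714
205 126 A (array([445.1, 100.4]), array([85.5, 19.3]), -82.5) 101.9 B (array([413.2,  82.3]), array([72.6, 11.6]), -31.3) 148.1
short pix hinge [0.418  0.3264] red -45.2 0.0522 blk 20.2 0.0465
167 71 A (array([432.5, 311.5]), array([60.4, 23.2]), -47.7) 140.1 B (array([445.1, 341. ]), array([40.2, 16. ]), 25.5) -162.3
```

```bash
cat >> h.py <<'E'
def best_yaw(xy,deg,z=.1):
    q=np.array(observe()['q']); c=[]
    for k in(-180,0,180):
        y=np.radians(deg+k)
        if abs(y)>2*np.pi: continue
        s=inverse_kinematics([*xy,z],[np.pi,0,y])
        if s is not None: c.append((max(np.abs(np.array(s)-q)[[0,1,2,3,5]])+.3*abs(s[5]),y))
    return min(c)[1]
def go(xy,deg,z=.09):
    y=best_yaw(xy,deg,z); movep([*xy,z],[np.pi,0,y]); return y
def lin(xy,z,feed=.15,mf=None): return move_l([*xy,z],feed=feed,max_force=mf)
def st(m=''):
    o=observe(); print(m,'t',round(o['time_s'],2),'tcp',np.round(o['eef_pos'],4),'op',round(o['opening'],4),'gf',round(o['grasp_force'],1),'F',np.round(o['ft_force'],1),'q6',round(o['q'][5],2))
u=lambda deg:np.array([np.cos(np.radians(deg)),np.sin(np.radians(deg))])
E
python3 - <<'E'
from h import *
def fold(h,bis,d):
    p=np.array(h)+d*u(bis); go(p,bis); st('above'); print(lin(p,.003,.12,15)); st('down')
    gripper_to(.020,20); st('shut'); gripper_to(.07); lin(p,.09,.25); st('up')
fold([.4485,.0682],125.5,.034)
im,d=get_image('wrist'); c=get_calibration('wrist'); save('w_long',im); np.savez('pics/wl.npz',im=im,d=d,**{k:np.array(v) for k,v in c.items()})
E
```

```text
above t 2.19 tcp [0.4291 0.0965 0.0903] op 0.0852 gf 0.0 F [ 0.4  0.4 -0.4] q6 -0.58
False
down t 3.07 tcp [0.4294 0.096  0.0035] op 0.0858 gf 0.0 F [-0.2  0.  -0.5] q6 -0.58
shut t 3.65 tcp [0.4292 0.0959 0.0035] op 0.0247 gf 20.3 F [-1.2  0.9  5. ] q6 -0.58
up t 4.65 tcp [0.4294 0.0959 0.0909] op 0.0698 gf 0.0 F [-0.1  0.6  0.4] q6 -0.58
```

View pics/w_long.png

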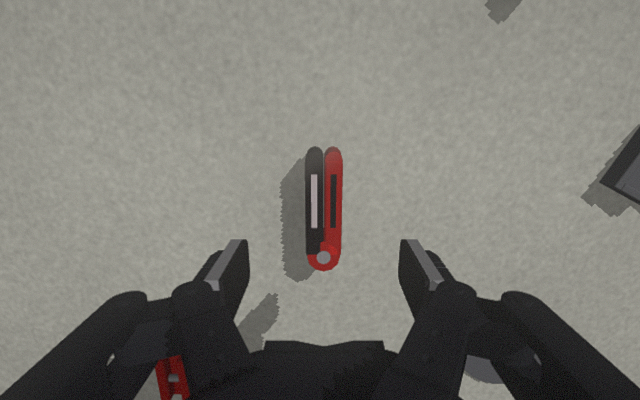

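The long finger is folded, standing upright in the picture at u 306–342, v 147–272, with its hinge at (322,257). I'll fold the short one next, then measure both with the wrist camera.

```bash
cat >> h.py <<'E'
def wristshot(n):
    c=get_calibration('wrist'); im,d=get_image('wrist'); save(n,im); return im,d,c
def ends(c,a,b):
    p=onplane(c,[a,b],.026)[:,:2]; v=p[1]-p[0]; return p.mean(0),ang(v),np.linalg.norm(v)  # a hinge end, b tip end
E
python3 - <<'E'
from h import *
z=np.load('pics/wl.npz'); print('long mid',ends(z,(323,272),(324,147)))
def fold(h,bis,d):
    p=np.array(h)+d*u(bis); go(p,bis); gripper_to(.085); print(lin(p,.005,.12,15)); st('down')
    gripper_to(.020,20); st('shut'); gripper_to(.07); lin(p,.09,.25); st('up')
fold([.418,.3264],-13,.024)
im,d,c=wristshot('w_short')
np.savez('pics/ws.npz',im=im,d=d,**{k:np.array(v) for k,v in c.items()})
im,d=get_image('top'); np.savez('pics/top1.npz',im=im,d=d)
P=cloud(get_calibration('top'),d); A,B=finger(im,P,'long'); print(rect(A),rect(B),rect(np.r_[A,B]))
E
```

```text
long mid (array([0.43093168, 0.09394929]), np.float64(125.06256378386547), np.float64(0.09029947949422008))
False
down t 6.76 tcp [0.442  0.3213 0.0056] op 0.0848 gf 0.0 F [0.6 0.2 0.3] q6 -0.86
shut t 7.34 tcp [0.4419 0.3211 0.0057] op 0.0247 gf 20.4 F [ 0.1 -1.4  5.5] q6 -0.86
up t 8.33 tcp [0.442  0.3213 0.0911] op 0.0702 gf 0.0 F [-0.3 -0.2 -0.7] q6 -0.86
(array([436.2,  93.5]), array([84.3, 20.7]), -60.4) (array([428.2,  95.5]), array([72. , 20.5]), -54.8) (array([432.7,  91.3]), array([84., 23.]), -54.6)
```

View pics/w_short.png

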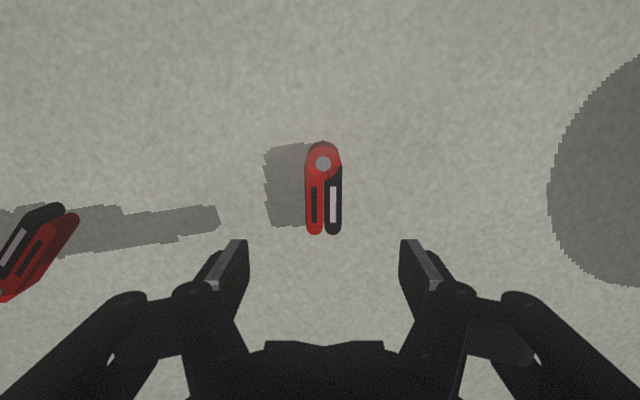

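The short finger is also folded, hinge end at (323,141) and tips at (323,235). Now I'll pick and place both.

```bash
cat >> h.py <<'E'
def pick(p,deg,wide,close,zp=.005,f=40):
    y=go(p,deg); gripper_to(wide); lin(p,zp,.12,15); gripper_to(close,f); st('grip'); lin(p,.09,.2); st('lift')
def place(p,deg,floor,zp=.005,wide=.05):
    go(p,deg,.09); hold(.2); lin(p,.03,.15); r=lin(p,zp+floor+.0005,.05,12); st('placed %s'%r); hold(.2)
    gripper_to(wide); lin(p,.09,.15); st('up')
E
python3 - <<'E'
from h import *
z=np.load('pics/ws.npz'); m=ends(z,(323,141),(323,235)); print('short',m)
pick([.4312,.0937],125.3,.06,.018); place([.6487,.2638],9.3,.003)
wristshot('c_long')
if abs(m[2]-.064)<.005:
    pick(m[0],m[1],.06,.018); place([.650,-.2606],0.1,.003); wristshot('c_short')
E
```

```text
short (array([0.43069904, 0.32512281]), np.float64(-13.028618838093076), np.float64(0.06562381766890825))
grip t 10.88 tcp [0.4322 0.0938 0.006 ] op 0.0234 gf 40.4 F [-1.   0.8  6.4] q6 -0.58
lift t 11.46 tcp [0.4308 0.0937 0.0894] op 0.0237 gf 39.2 F [-0.4  0.7 -0.4] q6 -0.58
placed True t 13.73 tcp [0.6486 0.2638 0.0088] op 0.0236 gf 40.0 F [-0.9 -0.7  3.8] q6 -1.46
up t 15.01 tcp [0.6482 0.2637 0.0893] op 0.0499 gf 0.0 F [ 0.2 -0.3 -1. ] q6 -1.46
grip t 17.5 tcp [0.4316 0.3256 0.0061] op 0.024 gf 40.6 F [-0.1 -0.6  6.2] q6 -0.84
lift t 18.07 tcp [0.4302 0.3248 0.0893] op 0.0239 gf 39.4 F [-0.3 -0.1 -0.8] q6 -0.84
placed True t 21.52 tcp [ 0.65   -0.2607  0.0089] op 0.0239 gf 40.5 F [-0.6 -0.9  4.3] q6 -2.07
up t 22.77 tcp [ 0.6495 -0.2603  0.0893] op 0.0501 gf 0.0 F [ 0.3  0.2 -0.4] q6 -2.07
```

View pics/c_long.png

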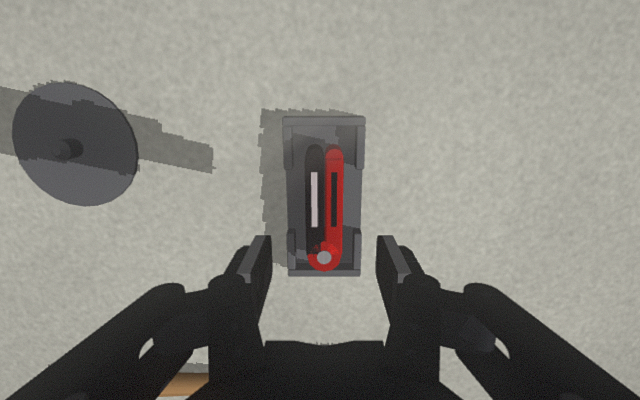

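View pics/c_short.png

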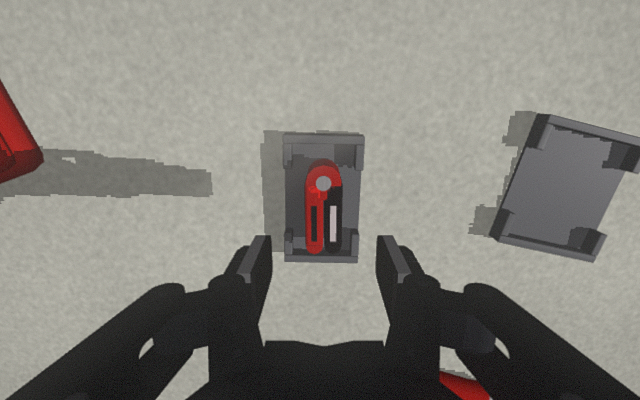

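Both fingers look as if they lie inside their cases: the long one has its hinge at (324,257), the short one at (323,184). Both seem biased towards the near wall, so I'll compute the margins and tilt.

Run:
```python
from h import *
def rep(c,tag,hi,lo,wf,wn):
    a=onplane(c,[hi,lo],.029)[:,:2]; w=onplane(c,[wf,wn],.014)[:,:2]
    d=(w[1]-w[0])/np.linalg.norm(w[1]-w[0]); print(tag,'part',((a-w[0])@d*1000).round(1),'walls outer',((w-w[0])@d*1000).round(1))
c=get_calibration('wrist')
rep(c,'short',(322,159),(322,255),(322,132),(322,262))
im,d=get_image('wrist'); P=cloud(c,d)
m=(im[...,0]>1.5*im[...,1]); q=P[150:262,300:345][m[150:262,300:345]]; q=q[(q[:,2]>.02)&(q[:,2]<.04)]; print('short top plane',np.linalg.lstsq(np.c_[q[:,:2]-q[:,:2].mean(0),np.ones(len(q))],q[:,2],rcond=None)[0].round(4), rect(q))
im,d=get_image('top'); ct=get_calibration('top'); P=cloud(ct,d); I=im.astype(int); Z=P[...,2]
m=(I[...,0]>1.5*I[...,1])&(Z>.02)&(Z<.04)
q=P[85:155,170:225][m[85:155,170:225]]; print('long',rect(q),np.linalg.lstsq(np.c_[q[:,:2]-q[:,:2].mean(0),np.ones(len(q))],q[:,2],rcond=None)[0].round(4))
save('top2c',cv2.resize(im[85:155,160:310],None,fx=4,fy=4,interpolation=cv2.INTER_CUBIC))
# redo from long shot: camera offset relative to the tool
movep([.6487,.2638,.15],[np.pi,0,best_yaw([.6487,.2638],9.3,.15)]); gripper_to(.085)
im,d,c=wristshot('c_long2'); P=cloud(c,d); m=(im[...,0]>1.5*im[...,1].astype(int))&(P[...,2]>.02)&(P[...,2]<.04)
k=(np.abs(P[...,0]-.65)<.08)&(np.abs(P[...,1]-.264)<.05)
q=P[m&k]; print('long w',rect(q),np.linalg.lstsq(np.c_[q[:,:2]-q[:,:2].mean(0),np.ones(len(q))],q[:,2],rcond=None)[0].round(4))
w=k&(P[...,2]>.009)&(P[...,2]<.018)&(~m); w=cv2.morphologyEx(w.astype(np.uint8),cv2.MORPH_OPEN,np.ones((3,3)))>0; print('case w',rect(P[w]))
st()
```

```text
short part [15.5 82.9] walls outer [ 0.  96.5]
short top plane [-0.0048 -0.0185  0.0279] (array([ 650.8, -264.7]), array([63.6, 23.5]), -16.1)
long (array([651.2, 271.1]), array([85.1, 23.2]), -1.1) [-0.0078 -0.0281  0.0299]
long w (array([651.2, 271.5]), array([87.6, 23.5]), -0.8) [ 0.0065 -0.0022  0.028 ]
case w (array([649. , 265.1]), array([119.9,  56.1]), 9.4)
 t 25.32 tcp [0.6487 0.2637 0.15  ] op 0.0848 gf 0.0 F [0.3 0.5 0.4] q6 -1.46
```

View pics/c_long2.png

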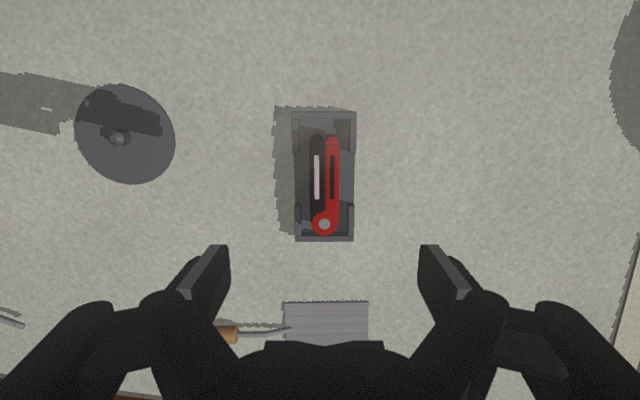

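The long finger lies flat at z 28 mm with its hinge at (324,224), inside the case with clear margins. Now the ring, then the knuckle.

Run:
```python
from h import *
pick([.4415,-.2882],45,.074,.044,zp=.003); 
if observe()['opening']>.046: place([.6395,.0796],np.degrees(best_yaw([.6395,.0796],0)),.004,zp=.003,wide=.07); st('ring')
pick([.4319,-.0899],36.1,.07,.038,zp=.002)
if observe()['opening']>.042: place([.6428,-.081],-12.9,.003,zp=.002,wide=.066); st('kn')
set_joints([1.165,.22,1.526,0,1.395,-.126]); st('home')
im,d=get_image('top'); save('end',cv2.resize(im[80:240,130:490],None,fx=2.2,fy=2.2,interpolation=cv2.INTER_CUBIC))
P=cloud(get_calibration('top'),d); I=im.astype(int); Z=P[...,2]; m=(I[...,0]>1.5*I[...,1])&(Z>.014)&(Z<.05)
for n in('lcase','stand','cradle','scase'):
    u0,u1,v0,v1=ROI[n]; k=m[v0:v1,u0:u1]
    if k.sum()>20:
        q=P[v0:v1,u0:u1][k]; print(n,rect(q),np.linalg.lstsq(np.c_[q[:,:2]-q[:,:2].mean(0),np.ones(len(q))],q[:,2],rcond=None)[0].round(3),np.percentile(q[:,2],[5,95]).round(3))
```

```text
grip t 28.94 tcp [ 0.4423 -0.2889  0.0045] op 0.0509 gf 41.5 F [-1.   0.6  5.5] q6 0.06
lift t 29.52 tcp [ 0.4413 -0.288   0.0896] op 0.051 gf 41.6 F [ 0.1 -0.2 -1.1] q6 0.06
placed True t 32.28 tcp [0.6397 0.0798 0.0084] op 0.0507 gf 41.9 F [-0.3 -0.6  6.5] q6 1.57
up t 33.51 tcp [0.6389 0.0796 0.0893] op 0.07 gf 0.0 F [ 0.2  0.4 -0.1] q6 1.57
ring t 33.51 tcp [0.6389 0.0796 0.0893] op 0.07 gf 0.0 F [ 0.2  0.4 -0.1] q6 1.57
grip t 35.98 tcp [ 0.4329 -0.0903  0.0031] op 0.047 gf 41.8 F [-1.2  0.1  5.1] q6 0.56
lift t 36.58 tcp [ 0.4315 -0.0897  0.0894] op 0.0466 gf 41.2 F [-1.4  0.7 -1.2] q6 0.56
placed True t 38.77 tcp [ 0.6424 -0.0809  0.0058] op 0.0468 gf 42.3 F [-0.2  0.3  3.9] q6 1.55
up t 40.01 tcp [ 0.6422 -0.0809  0.0892] op 0.0661 gf 0.0 F [ 0.   0.7 -0.7] q6 1.55
kn t 40.01 tcp [ 0.6422 -0.0809  0.0892] op 0.0661 gf 0.0 F [ 0.   0.7 -0.7] q6 1.55
home t 42.96 tcp [0.1734 0.6006 0.2316] op 0.0657 gf 0.0 F [ 0.9  0.3 -0.4] q6 -0.13
lcase (array([651.2, 270.8]), array([84.8, 23. ]), -1.5) [-0.    -0.022  0.03 ] [0.027 0.034]
stand (array([638.1,  80.9]), array([50.7, 49.5]), -1.1) [-0.001 -0.007  0.031] [0.027 0.034]
cradle (array([640.3, -79.6]), array([64.1, 46.1]), -13.6) [-0.002 -0.012  0.026] [0.019 0.031]
scase (array([ 650.1, -264.5]), array([62.3, 23.3]), -15.7) [ 0.005 -0.221  0.029] [0.021 0.032]
```

View pics/end.png

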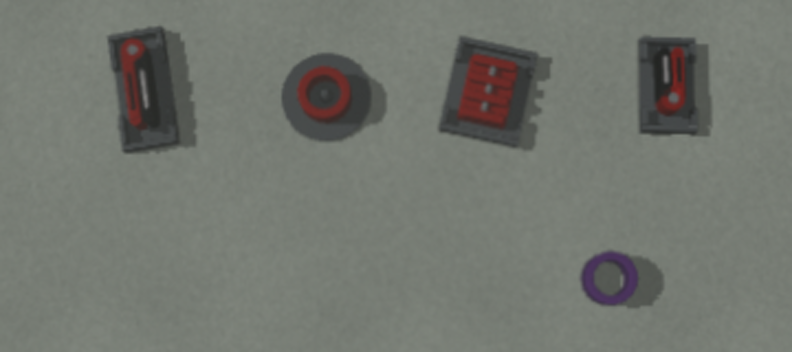

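The end picture shows both fingers folded in their cases at crop (138,88) and (670,80), the ring around the post at (324,93), and the knuckle upright in the cradle at (487,88). The measured heights match their floors, so I'm handing the job in.

```bash
python3 -c "
from plant import *
hold(.3); print(job_done())"
```

```text
the job is handed in; nothing more can be done
None
```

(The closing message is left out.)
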